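# Lock a tongued nest plate into the welding fixture

## Task

Fit the loose nest plate into the fixture: hold it by its nest block, angle its tongue into the groove under the far rail and push it fully home by feel, then lower the near edge flat onto the bed until the spring catch snaps over it. Push gently, never leaning on it with more than about 25 N, as the stops and the catch bruise easily. Let go, and leave the shells, the hex key and the screwdriver where they lie.

Things in the scene. Friction and masses are not known exactly. Their poses are not given: they have to be found in the camera images.
- fixture_base: fixture: dark plate 264 x 160 x 8 mm screwed to the bench; on it an aluminium bed, top 16 mm over the bench. Origin on the bench; x from catch (near) to groove (far), y left, z up. The bed with rail, stop bar and catch was clamped up to 20 mm off nominal along x, fixed during a run, NOT measured. Locked, the plate's origin stands over this origin at nominal. Enter tilted 0.1 to 0.45 rad.
- groove_mark (a point): mark on the fixture_base: nominal foot of the groove's back wall, at bed height, mid-width, 72 mm ahead of the fixture's origin; the true wall is up to 20 mm nearer or farther along x. The steel rail's lip reaches 8 mm back from the wall; under it the groove is 9.5 mm high at the mouth, 6.5 mm at the wall, 118 mm wide, ends closed. Rail top 20 mm over the bed. Axes as the fixture's.
- stop_mark (a point): mark on the fixture_base: nominal top edge of the near stop bar, 73.5 mm behind the fixture's origin (true bar up to 20 mm off along x, together with the groove). The bar is 6 mm higher than the bed; plate home in the groove clears it by 1.5 mm, a plate not fully home lands on it. Catch stands behind and over it, nose tip 5.5 mm ahead of this point. Axes as the fixture's.
- catch (a joint): brass spring catch, mid near side, 28 mm wide; slides back (fixture -x) as the plate's near edge rides down its bevelled nose, then springs over the edge. 0 = forward (at rest, locked), 0.010 m = back. Nose tip 11.5 mm, bolt top 24 mm, housing behind it 27 mm over the bed. Spring 3 N at 0, 5.5 N at 6 mm: pressing the near edge down past it takes about 6 to 12 N.
- nest_plate: loose aluminium plate 10 mm thick, 120 mm wide (y), from x = -72 (near edge) to +60 mm (shoulder), about 0.5 kg, lying flat on the bench. Origin on its underside below the nest block's centre; +x towards the tongue, z up. Tongue: 5 mm thick, 112 mm wide, 12 mm long beyond the shoulder, underside flush with the plate's.
- nest_grip (a point): centre of the bare aluminium nest block, the handle: 46 mm along the plate's x, 66 mm along y, 30 mm high, fixed on the plate over a 10 mm black pad. This point is 35 mm above the plate's underside; the block's sides reach from 20 to 50 mm above the underside. Axes as the plate's.
- tongue_edge (a point): middle of the lower front edge of the plate's tongue, 72 mm ahead of the nest block's centre along the plate's x, at the plate's underside. Axes as the plate's.
- white_shell: loose white moulded half shell, 40 x 62 x 14 mm, open side up; origin at the centre of its underside
- black_shell: loose black moulded half shell, 36 x 48 x 12 mm; origin at the centre of its underside
- hex_key: loose L-shaped steel hex key, 35 x 88 x 5 mm, lying flat; origin at the centre of its underside
- screwdriver: loose screwdriver with a yellow handle, 25 x 180 x 23 mm, lying on the bench; origin at the centre of its underside

How it is judged (in metres and radians):
On the way:
1. the tongue's edge is down on the bed at the groove while the plate is still angled (x of tongue_edge in the frame of fixture_base above 0.046 m and z of tongue_edge in the frame of fixture_base between 0.012 and 0.022 m and y of tongue_edge in the frame of fixture_base between -0.01 and 0.01 m and angle between the z axis of nest_grip and the z axis of fixture_base, either way round above 0.09 rad), for 0.1 s.
At the end, for the whole second after the job is handed in: the nest plate lies flat on the bed (within 0.02 rad, tongue edge at most 2.5 mm above the bed) with its tongue in the groove (within 24 mm of the groove_mark along x, 10 mm across), the catch sprung forward over its near edge (joint below 2 mm), at rest and let go (angle between the z axis of nest_grip and the z axis of fixture_base, either way round below 0.02 rad and z of tongue_edge in the frame of fixture_base between 0.013 and 0.0185 m and x of tongue_edge in the frame of fixture_base between 0.048 and 0.096 m and y of tongue_edge in the frame of fixture_base between -0.01 and 0.01 m and value of joint catch below 0.002 m and linear speed of nest_plate below 0.01 m/s); the robot touches nothing.
It fails at once if the plate is forced against the fixture with more than 30 N (contact force between nest_plate and fixture_base above 30 N).
It fails at once if a bystander (white shell, black shell, hex key, screwdriver) is moved by more than 15 mm (distance of any of white_shell, black_shell, hex_key, screwdriver from where it was at the start of the episode above 0.015 m).
It also fails if it takes over 61 s, if anything falls off the work surface, if the arm or the gripper's body presses on something with over 40 N, if the wrist force passes 120 N, or if a joint passes its speed limit or range.

## Robot

A 6-joint arm with a two-finger parallel gripper is mounted at the origin on a cart in front of the work surface, level with it; the furniture and walls round the work are solid. World frame = base frame: x ahead of the robot, y to its left, z up, the work surface at z = 0. Lengths are in mm, angles in rad, forces in N, time in s.
With the tool pointing down it reaches from about 325 to 900 mm from the base axis. Payload 6.1 kg.
Tool frame: the origin (TCP) lies on the centre line of the jaws, within the pads' length; the fingertips stand 14 mm ahead of it and the grasp point (between the pads) lies 5 mm behind it; z points along the fingers, y is the line along which they close (so a half turn about z gives the same grasp; the last joint's range is limited). The gripper opens to 85 mm and grips with 20 to 120 N. Pads are 22 mm wide; open, the fingers measure 114 mm over their backs; the gripper's body (76 mm by 85 mm) begins 54 mm behind the grasp point. The pads swing forward as they close: fully open they stand 13 mm farther back than shut.
Start: joints at [1.124, 0.22, 1.526, -0, 1.395, -0.126], TCP at [197.077, 593.108, 245.3] pointing down, gripper open.
Joint ranges: [-2.98, 2.98], [-0.91, 2.08], [0.09, 2.57], [-1.24, 4.39], [0.2, 2.65], [-2.68, 2.68]. Speed limits (rad/s): [2.57, 2.57, 3.01, 3.14, 3.14, 3.14].

## Interface

Orientations are given as a unit quaternion [w, x, y, z].
In Python, from bench import observe, grab_frame, calibration, close_job gives the robot as it stands. The module is installed in compiled form; this text tells all that it offers.
- The arm moves only by the tool apply_moves, never from a script. Its argument "commands" is a list of rows, each an object with "twist": the turn, a rotation vector about the tool's x, y, z in degrees, a list of three; "delta_pos": the shift along the tool's x, y, z in mm, a list of three; "hand": the finger opening in mm, from 0 to 85.4. A call has 1 to 10 rows; each row shifts and turns the commanded pose from where the row before left it, along the tool's axes as they then stand; what a row does not reach is not made up. A row lasts 1/12 s, in which the tool goes at most 41.7 mm and 7.16 degrees, less where a joint would pass 70% of its speed; a pose out of reach is approached as far as the arm can. A call with a gripper value outside its range is refused whole. The fingers move at their own pace and stop on an object; "newtons" is the grip in N (left out, the last holds). Time passes only in rows, so rows that do not move let the fingers close. It gives the time, the measured TCP pose, the force, the opening and the grip force at its end, in the units of the state.
- observe(): the state, without advancing time (a new reading comes with each control period).
- grab_frame(name): name is "scene" or "side" or "wrist"; returns the picture (420x560x3 uint8, red, green, blue); there is no depth.
- calibration(name): a dict with "intrinsics" (3x3 intrinsics, pixels), "cam_to_world" (4x4, takes a point from camera to world coordinates). Camera axes: x right, y up, looking along -z (the intrinsics and any distortion apply to the point x, -y, -z); pixel columns grow to the right and rows downward; lengths in mm; the calibration is good to about 2 mm. A picture is of the moment at which its call begins: read the wrist's pose just before it. calibration takes no time and is no camera call; for the wrist camera it gives the pose at the moment of the call.
- close_job(): hands the job in; it is judged then, once.
The state is a dict: "clock": time; "qpos": joint angles; "qvel": joint speeds; "joint_efforts": joint torques, N m; "ee_pos": TCP position; "orientation": TCP orientation; "wrist_force": force on the tool from outside, world axes, zero at the start; "ft_torque": the same for the moment, N m; "grip_width": opening from 0.0 (shut) to 1.0 (fully open); "gripper_force": force on a finger pad.
Only numpy, scipy, OpenCV 4.12 (cv2) and the standard library are available. Lean on these libraries where they do the work, as an engineer would, in place of code of your own. Each camera call takes 0.05 s, during which the arm holds its last target. There are 200 camera calls.

## Working session

There is one attempt and no reset: what is moved stays moved. The work goes in short steps, Python scripts to look and compute and a tool call to move; the robot and the scene stay as the last step left them, time stands still between calls to the robot, and variables do not carry over. Pictures are saved under pics/ and viewed, at most 10 in all, crops included, and the job is handed in when it is done.

Besides the shell and the picture viewer there is one more tool, called after "Emit:" as name([rows], argument=value, ...), one row to a line, values as JSON. apply_moves: Moves the arm, as the interface text tells. Its arguments: {"type":"object","properties":{"commands":{"type":"array","items":{"type":"object","properties":{"twist":{"type":"array","items":{"type":"number"}},"delta_pos":{"type":"array","items":{"type":"number"}},"hand":{"type":"number"}}}},"newtons":{"type":"number"}},"required":["commands"]}

```bash
mkdir -p pics; python3 - <<'E'
from bench import *
import cv2,json
s=observe();print(s)
for n in("scene","side"):
    c=calibration(n);print(n,c)
    f=grab_frame(n);cv2.imwrite(f"pics/{n}0.png",cv2.resize(f[:,:,::-1],(800,600),interpolation=cv2.INTER_CUBIC))
E
```

```text
{'clock': 0.0, 'qpos': array([ 1.12390575e+00,  2.21220571e-01,  1.52762209e+00, -1.86783902e-05,
        1.39468797e+00, -1.26076087e-01]), 'qvel': array([-0.00183284, -0.00071337, -0.0009494 , -0.00105286, -0.00061038,
       -0.00010876]), 'joint_efforts': array([ 2.42165024e-04, -4.96896064e+01, -3.89393306e+01, -2.06624254e-04,
        1.11128381e-02,  1.98689526e-05]), 'ee_pos': array([196.8300294 , 592.58697157, 244.1968395 ]), 'orientation': array([-2.65000007e-04,  1.59718540e-01,  9.87162119e-01, -9.32097477e-04]), 'wrist_force': array([-0.31600212,  0.80857476, -0.48512932]), 'ft_torque': array([ 0.01806718, -0.003031  ,  0.00141095]), 'gripper_force': 0.0, 'grip_width': 0.9999554590393536}
scene {'intrinsics': array([[525.41247933,   0.        , 272.5114907 ],
       [  0.        , 525.41247933, 218.48284393],
       [  0.        ,   0.        ,   1.        ]]), 'cam_to_world': array([[ 6.29548170e-01,  5.06855442e-01, -5.88868969e-01,
        -2.20423617e+02],
       [-7.76750949e-01,  3.92936713e-01, -4.92197828e-01,
        -6.37575513e+02],
       [-1.80849107e-02,  7.67266773e-01,  6.41073034e-01,
         9.27832623e+02],
       [ 0.00000000e+00,  0.00000000e+00,  0.00000000e+00,
         1.00000000e+00]])}
side {'intrinsics': array([[409.05805688,   0.        , 288.13728572],
       [  0.        , 409.05805688, 209.85282698],
       [  0.        ,   0.        ,   1.        ]]), 'cam_to_world': array([[-8.40904157e-01, -4.65658894e-01,  2.75757126e-01,
         7.96984446e+02],
       [ 5.41060103e-01, -7.12479969e-01,  4.46795545e-01,
         4.14246264e+02],
       [-1.15828915e-02,  5.24913410e-01,  8.51076817e-01,
         7.77478486e+02],
       [ 0.00000000e+00,  0.00000000e+00,  0.00000000e+00,
         1.00000000e+00]])}
```

View pics/scene0.png

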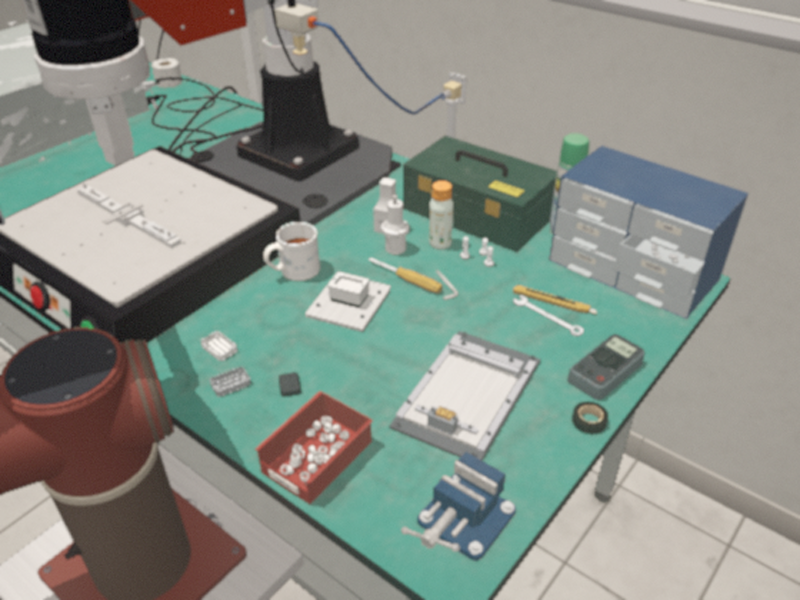

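View pics/side0.png

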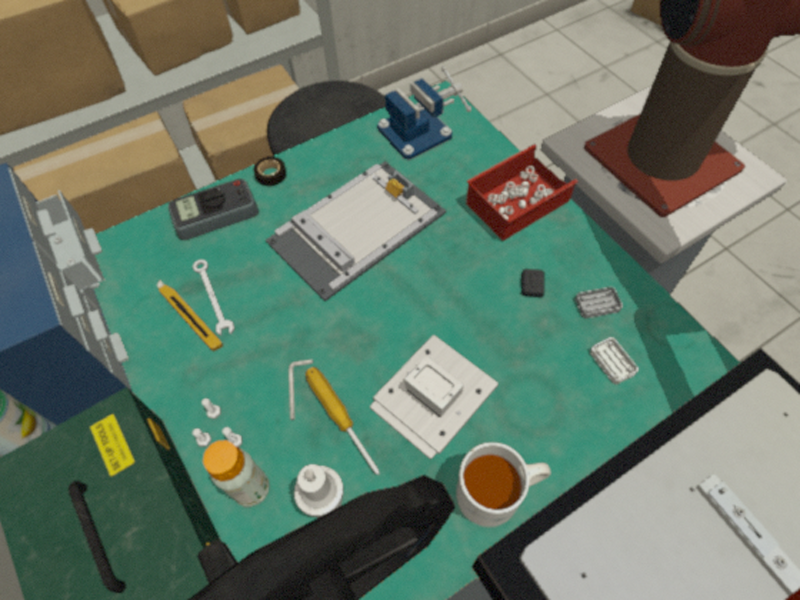

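The scene view shows the nest plate at about (348,298) and the fixture at (467,393), with its brass catch at (443,415). The side view shows the plate corners at (435,337), (497,382), (433,455) and (372,405), and the fixture with its catch at (397,187).

```bash
cat > h.py <<'E'
import numpy as np
from bench import *
def ray(c,u,v):
    K=c["intrinsics"];T=c["cam_to_world"]
    d=np.linalg.inv(K)@[u,v,1];d=T[:3,:3]@[d[0],-d[1],-d[2]]
    return T[:3,3],d
def pix(c,u,v,z):
    o,d=ray(c,u,v);return o+d*(z-o[2])/d[2]
def proj(c,P):
    T=c["cam_to_world"];p=(np.atleast_2d(P)-T[:3,3])@T[:3,:3]
    q=(c["intrinsics"]@(p*[1,-1,-1]).T).T
    return q[:,:2]/q[:,2:]
E
python3 - <<'E'
from h import *
import cv2
c=calibration("side");k=.7
for n,u,v,z in[("p",435,337,10),("p",497,382,10),("p",433,455,10),("p",372,405,10),("f",267,240,8),("f",325,294,8),("f",443,210,8),("f",388,163,8),("catch",397,187,36),("bshell",533,283,6),("w",600,302,6),("w",613,360,6),("sd",378,470,5),("sd",310,372,15),("hex",300,365,3),("cup",490,520,0),("binTop",535,150,50)]:
    print(n,pix(c,u*k,v*k,z).round(0))
s=calibration("scene")
for n,u,v,z in [("p",308,310,10),("p",335,272,10),("p",390,288,10),("p",358,328,10),("f",455,333,8),("f",540,362,8),("f",392,420,8),("f",475,455,8)]:print('S',n,pix(s,u*k,v*k,z).round(0))
w=calibration("wrist");print(w,pix(w,280,210,0))
I=[cv2.imread(f"pics/side0.png")[y:y+150,x:x+200] for x,y in((340,320),(260,150))]
cv2.imwrite("pics/c1.png",np.vstack([cv2.resize(i,None,fx=2,fy=2,interpolation=cv2.INTER_CUBIC) for i in I]))
E
```

```text
p [554.  85.  10.]
p [521. 193.  10.]
p [655. 230.  10.]
p [687. 126.  10.]
f [ 685. -219.    8.]
f [655. -73.   8.]
f [ 405. -112.    8.]
f [ 426. -258.    8.]
catch [ 456. -177.   36.]
bshell [370.  88.   6.]
w [306. 171.   6.]
w [358. 256.   6.]
sd [726. 206.   5.]
sd [737.  36.  15.]
hex [743.  13.   3.]
cup [639. 336.   0.]
binTop [ 218. -107.   50.]
S p [532. 195.  10.]
S p [654. 235.  10.]
S p [681. 113.  10.]
S p [551.  84.  10.]
S f [652. -65.   8.]
S f [ 681. -228.    8.]
S f [ 414. -108.    8.]
S f [ 437. -254.    8.]
{'intrinsics': array([[291.9027106 ,   0.        , 277.36057654],
       [  0.        , 291.9027106 , 213.41636238],
       [  0.        ,   0.        ,   1.        ]]), 'cam_to_world': array([[ 3.14077482e-01, -9.03798857e-01, -2.90693930e-01,
         1.22625974e+02],
       [ 9.49395040e-01,  2.98315965e-01,  9.82682221e-02,
         6.17672676e+02],
       [-2.09606645e-03, -3.06847211e-01,  9.51756479e-01,
         3.72432672e+02],
       [ 0.00000000e+00,  0.00000000e+00,  0.00000000e+00,
         1.00000000e+00]])} [232.93132679 584.07216723   0.        ]
```

View pics/c1.png

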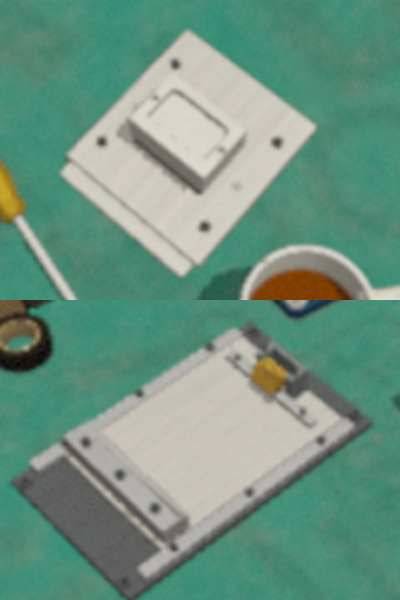

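The tongue is on the edge from side px (370,405) to (432,457), so plate +x is about +0.28 rad in world yaw. Next I go over the plate for a close look.

Emit:
apply_moves([
  {"delta_pos":[-35,-19,0]},
  {"delta_pos":[-35,-19,0]},
  {"delta_pos":[-35,-19,0]},
  {"delta_pos":[-35,-19,0]},
  {"delta_pos":[-35,-19,0]},
  {"delta_pos":[-35,-19,0]},
  {"delta_pos":[-35,-19,0]},
  {"delta_pos":[-35,-19,0]},
  {"delta_pos":[-35,-19,0]},
  {"delta_pos":[-35,-19,0]},
])

```text
$.commands[0]: bad value
```

Emit:
apply_moves([
  {"delta_pos":[-35,-19,0]},
  {"delta_pos":[-35,-19,0]},
  {"delta_pos":[-35,-19,0]},
  {"delta_pos":[-35,-19,0]},
  {"delta_pos":[-33,-17,0]},
  {"twist":[0,0,7]},
  {"twist":[0,0,7]},
  {"twist":[0,0,7]},
  {"twist":[0,0,7]},
  {"twist":[0,0,7]},
])

```text
$.commands[0]: bad value
```

Emit:
apply_moves([
  {"twist":[0,0,7]},
  {"twist":[0,0,7]},
  {"twist":[0,0,6]},
  {},
  {},
])

```text
$.commands[0]: bad value
```

```bash
python3 - <<'E'
from h import *
import cv2
w=calibration("wrist");f=grab_frame("wrist");np.save("w1.npy",w["cam_to_world"])
cv2.imwrite("pics/w1.png",f[:,:,::-1]);print(observe()["ee_pos"])
E
```

```text
[196.88007657 592.71491384 244.42820351]
```

View pics/w1.png

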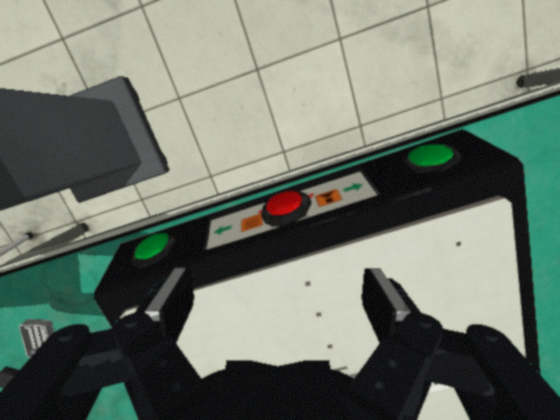

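The moves were refused because each row needs all its fields. The view just shows the start place (black control box, fingers at the bottom).

Emit:
apply_moves([
  {"twist":[0,0,0],"delta_pos":[-35,-19,0],"hand":85},
  {"twist":[0,0,0],"delta_pos":[-35,-19,0],"hand":85},
  {"twist":[0,0,0],"delta_pos":[-35,-19,0],"hand":85},
  {"twist":[0,0,0],"delta_pos":[-35,-19,0],"hand":85},
  {"twist":[0,0,0],"delta_pos":[-35,-19,0],"hand":85},
  {"twist":[0,0,0],"delta_pos":[-35,-19,0],"hand":85},
  {"twist":[0,0,0],"delta_pos":[-35,-19,0],"hand":85},
  {"twist":[0,0,0],"delta_pos":[-35,-19,0],"hand":85},
  {"twist":[0,0,0],"delta_pos":[-35,-19,0],"hand":85},
  {"twist":[0,0,0],"delta_pos":[-35,-19,0],"hand":85},
])

```text
clock: 0.98
ee_pos: [470.2, 300.7, 245.2]
orientation: [-0.0, 0.16, 0.987, -0.0]
wrist_force: [1.4, -0.0, -0.7]
grip_width: 0.993
gripper_force: 0.0
```

Emit:
apply_moves([
  {"twist":[0,0,0],"delta_pos":[-35,-19,0],"hand":85},
  {"twist":[0,0,0],"delta_pos":[-35,-19,0],"hand":85},
  {"twist":[0,0,0],"delta_pos":[-35,-19,0],"hand":85},
  {"twist":[0,0,7],"delta_pos":[-30,-16,0],"hand":85},
  {"twist":[0,0,7],"delta_pos":[0,0,0],"hand":85},
  {"twist":[0,0,7],"delta_pos":[0,0,0],"hand":85},
  {"twist":[0,0,7],"delta_pos":[0,0,0],"hand":85},
  {"twist":[0,0,7],"delta_pos":[0,0,0],"hand":85},
  {"twist":[0,0,7],"delta_pos":[0,0,0],"hand":85},
  {"twist":[0,0,7],"delta_pos":[0,0,0],"hand":85},
])

```text
clock: 1.82
ee_pos: [574.2, 190.4, 244.8]
orientation: [-0.0, 0.557, 0.83, -0.0]
wrist_force: [-0.8, 0.4, -0.2]
grip_width: 0.997
gripper_force: 0.0
```

Emit:
apply_moves([
  {"twist":[0,0,6],"delta_pos":[0,0,0],"hand":85},
  {"twist":[0,0,0],"delta_pos":[0,0,0],"hand":85},
  {"twist":[0,0,0],"delta_pos":[0,0,0],"hand":85},
])

```text
clock: 2.07
ee_pos: [574.2, 190.6, 245.0]
orientation: [-0.0, 0.596, 0.803, -0.0]
wrist_force: [-0.8, 0.5, -0.1]
grip_width: 0.994
gripper_force: 0.0
```

```bash
python3 - <<'E'
from h import *
import cv2
w=calibration("wrist");f=grab_frame("wrist");np.save("w1.npy",w["cam_to_world"])
cv2.imwrite("pics/w2.png",f[:,:,::-1]);print(observe()["ee_pos"])
E
```

```text
[574.26555715 190.56295522 245.05358618]
```

View pics/w2.png

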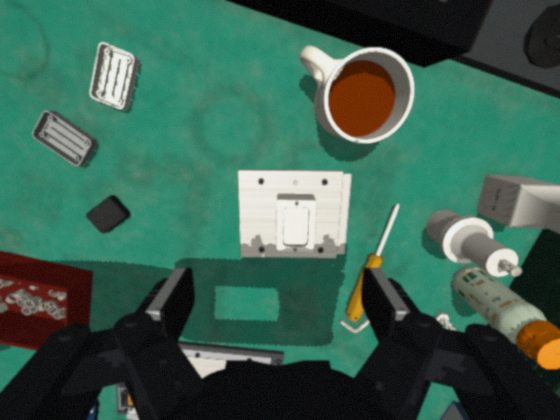

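The plate is at px (238..351, 171..258) with its tongue towards the right (x≈350). The screwdriver lies close, to the right, and the mug is above. I fit the edges for a subpixel pose.

```bash
cat >> h.py <<'E'
import cv2
from scipy.optimize import least_squares
def fit(c,img,segs,p0,win=7,iters=4,dbg=None):
    """segs: (a,b) 3D in object frame (z world). pose p=(x,y,yaw). greenness edges"""
    g=cv2.GaussianBlur(img[:,:,1].astype(np.float32)-img[:,:,0],(0,0),.8)
    def W(p,X):
        s,q=np.sin(p[2]),np.cos(p[2]);X=np.asarray(X,float)
        return np.c_[p[0]+q*X[:,0]-s*X[:,1],p[1]+s*X[:,0]+q*X[:,1],X[:,2]]
    p=np.array(p0,float);t=np.linspace(.06,.94,40)[:,None]
    for k in range(iters):
        w=win if k<2 else 3
        O=[];M=[];N=[]
        for a,b in segs:
            X=np.array(a)*(1-t)+np.array(b)*t;u=proj(c,W(p,X))
            d=u[-1]-u[0];n=np.array([-d[1],d[0]])/np.hypot(*d)
            s=np.arange(-w,w+.01,.25)
            S=(u[:,None]+s[:,None]*n).astype(np.float32)
            v=cv2.remap(g,S[...,0],S[...,1],cv2.INTER_LINEAR)
            gr=np.abs(np.gradient(v,axis=1));i=gr.argmax(1);ok=gr.max(1)>1.0
            O+=list(X[ok]);M+=list((u+s[i][:,None]*n)[ok]);N+=[n]*ok.sum()
        O,M,N=map(np.array,(O,M,N))
        r=least_squares(lambda p:((proj(c,W(p,O))-M)*N).sum(1),p,loss="soft_l1",f_scale=.4,x_scale=[1,1,.01]);p=r.x
    print("pose",p.round(4),"med res px",np.median(abs(r.fun)).round(2),len(M))
    if dbg:
        o=img[:,:,::-1].copy()
        for a,b in segs:
            u=proj(c,W(p,[a,b]));cv2.line(o,*[tuple(int(v*16) for v in q) for q in u],(0,0,255),1,cv2.LINE_AA,4)
        cv2.imwrite(dbg,o)
    return p
P=[((-72,60,0),(60,60,0)),((-72,-60,0),(60,-60,0)),((-72,60,10),(-72,-60,10)),((72,56,5),(72,-56,5))]
P[0]=((-72,60,10),(60,60,10));P[1]=((-72,-60,10),(60,-60,10))
F=[((-132,80,8),(132,80,8)),((-132,-80,8),(132,-80,8)),((-132,80,8),(-132,-80,8)),((132,80,8),(132,-80,8))]
E
python3 - <<'E'
from h import *
K=calibration("wrist")
c=dict(intrinsics=K["intrinsics"],cam_to_world=np.load("w1.npy"))
im=cv2.imread("pics/w2.png")[:,:,::-1]
p=fit(c,im,P,[604,158,.25],win=10,dbg="pics/d1.png")
for n in("side","scene"):
    c=calibration(n);im=grab_frame(n)
    fit(c,im,P,p,win=6); fit(c,im,F,[546,-164,.165],win=8,dbg=f"pics/d{n}.png")
o=[cv2.imread("pics/d1.png")[140:290,200:400],cv2.imread("pics/dside.png")[100:250,170:370],cv2.imread("pics/dscene.png")[200:350,240:440]]
cv2.imwrite("pics/d.png",np.hstack([cv2.resize(i,(266*1,200*1)) for i in o]).repeat(1,0) if 0 else np.vstack([np.hstack([cv2.resize(i,(400,300)) for i in o[:2]]),np.hstack([cv2.resize(o[2],(400,300)),np.zeros((300,400,3),np.uint8)])]))
E
```

```text
pose [6.069545e+02 1.572137e+02 2.848000e-01] med res px 0.5 160
pose [6.071039e+02 1.575188e+02 2.931000e-01] med res px 0.5 147
pose [ 5.453738e+02 -1.651097e+02  1.698000e-01] med res px 0.52 160
pose [6.025358e+02 1.526277e+02 2.798000e-01] med res px 1.13 160
pose [ 5.428000e+02 -1.668201e+02  1.708000e-01] med res px 0.7 160
```

View pics/d.png

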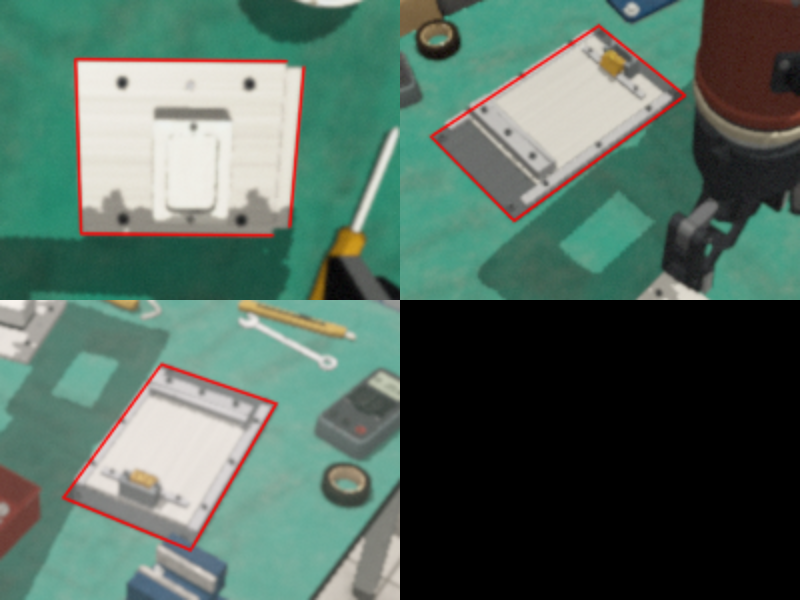

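The edge overlays fit well: plate at (607, 157.3) with yaw 0.288, fixture at about (545, -165.5) with yaw 0.170. The tool yaw already matches the plate, so I go down.

Emit:
apply_moves([
  {"twist":[0,0,0.3],"delta_pos":[-21,11,20],"hand":85},
  {"twist":[0,0,0],"delta_pos":[-20,11,30],"hand":85},
  {"twist":[0,0,0],"delta_pos":[0,0,38],"hand":85},
  {"twist":[0,0,0],"delta_pos":[0,0,38],"hand":85},
  {"twist":[0,0,0],"delta_pos":[0,0,25],"hand":85},
  {"twist":[0,0,0],"delta_pos":[0,0,20],"hand":85},
  {"twist":[0,0,0],"delta_pos":[0,0,20],"hand":85},
  {"twist":[0,0,0],"delta_pos":[0,0,20],"hand":85},
  {"twist":[0,0,0],"delta_pos":[0,0,0],"hand":85},
  {"twist":[0,0,0],"delta_pos":[0,0,0],"hand":85},
])

```text
clock: 3.05
ee_pos: [605.9, 157.4, 33.1]
orientation: [-0.001, 0.599, 0.801, -0.001]
wrist_force: [0.6, -0.0, 1.1]
grip_width: 0.992
gripper_force: 0.0
```

Emit:
apply_moves([
  {"twist":[0,0,0],"delta_pos":[0,0,0],"hand":60},
  {"twist":[0,0,0],"delta_pos":[0,0,0],"hand":50},
  {"twist":[0,0,0],"delta_pos":[0,0,0],"hand":44},
  {"twist":[0,0,0],"delta_pos":[0,0,0],"hand":35},
  {"twist":[0,0,0],"delta_pos":[0,0,0],"hand":35},
  {"twist":[0,0,0],"delta_pos":[0,0,0],"hand":35},
  {"twist":[0,0,0],"delta_pos":[0,0,0],"hand":35},
  {"twist":[0,0,0],"delta_pos":[0,0,0],"hand":35},
], newtons=90)

```text
clock: 3.72
ee_pos: [608.6, 157.7, 36.4]
orientation: [0.001, 0.6, 0.8, 0.001]
wrist_force: [-0.3, -0.4, 7.3]
grip_width: 0.525
gripper_force: 95.6
```

Emit:
apply_moves([
  {"twist":[0,0,0],"delta_pos":[0,0,-10],"hand":35},
  {"twist":[0,0,0],"delta_pos":[0,0,-20],"hand":35},
  {"twist":[0,0,0],"delta_pos":[0,0,-30],"hand":35},
  {"twist":[0,0,0],"delta_pos":[0,0,-30],"hand":35},
  {"twist":[0,0,0],"delta_pos":[0,0,-20],"hand":35},
  {"twist":[0,0,0],"delta_pos":[0,0,0],"hand":35},
  {"twist":[0,0,0],"delta_pos":[0,0,0],"hand":35},
  {"twist":[0,0,0],"delta_pos":[0,0,0],"hand":35},
])

```text
clock: 4.38
ee_pos: [605.6, 157.3, 142.2]
orientation: [-0.001, 0.6, 0.8, -0.001]
wrist_force: [-1.1, -0.6, -6.1]
grip_width: 0.521
gripper_force: 94.5
```

```bash
python3 - <<'E'
from h import *
s=observe();c=calibration("wrist");f=grab_frame("wrist");print(s["ee_pos"],s["orientation"],s["wrist_force"])
z=s["ee_pos"][2]-36
L=lambda S:[tuple((a[0],a[1],a[2]+z) for a in q) for q in S]
fit(c,f,L(P),[s["ee_pos"][0],s["ee_pos"][1],.288],win=8,dbg="pics/g1.png")
E
```

```text
[605.57249477 157.31239015 142.16039338] [-0.00123999  0.59957094  0.80031976 -0.00120102] [-1.09093227 -0.55460262 -6.06603077]
pose [6.060747e+02 1.575875e+02 2.873000e-01] med res px 0.35 111
```

View pics/g1.png

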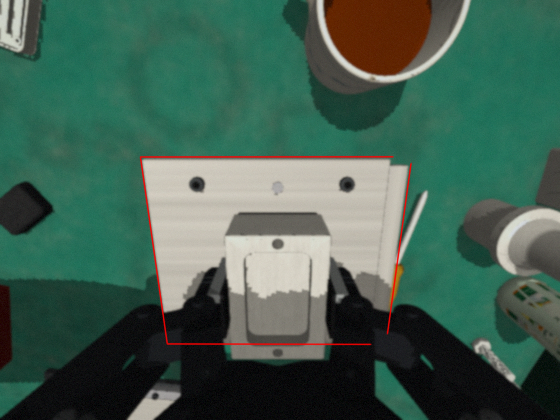

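The plate sits centred in the grip (within 0.5 mm) and the lift held. I carry it past the fixture so the wrist camera can see it for an exact pose.

Emit:
apply_moves([
  {"twist":[0,0,6.7],"delta_pos":[0,0,-10],"hand":35},
  {"twist":[0,0,0],"delta_pos":[-20,-7,-15],"hand":35},
  {"twist":[0,0,0],"delta_pos":[-35,-12,-15],"hand":35},
  {"twist":[0,0,0],"delta_pos":[-35,-12,-15],"hand":35},
  {"twist":[0,0,0],"delta_pos":[-35,-12,-15],"hand":35},
  {"twist":[0,0,0],"delta_pos":[-35,-12,-15],"hand":35},
  {"twist":[0,0,0],"delta_pos":[-35,-12,-15],"hand":35},
  {"twist":[0,0,0],"delta_pos":[-35,-12,-8],"hand":35},
  {"twist":[0,0,0],"delta_pos":[-35,-12,0],"hand":35},
  {"twist":[0,0,0],"delta_pos":[-35,-12,0],"hand":35},
])

```text
clock: 5.27
ee_pos: [554.5, -156.9, 250.7]
orientation: [-0.001, 0.645, 0.764, -0.0]
wrist_force: [0.7, -0.5, -5.9]
grip_width: 0.521
gripper_force: 94.2
```

Emit:
apply_moves([
  {"twist":[0,0,0],"delta_pos":[-35,-12,0],"hand":35},
  {"twist":[0,0,0],"delta_pos":[-35,-12,0],"hand":35},
  {"twist":[0,0,0],"delta_pos":[-35,-12,0],"hand":35},
  {"twist":[0,0,0],"delta_pos":[-20,-6,0],"hand":35},
  {"twist":[0,0,0],"delta_pos":[0,0,0],"hand":35},
  {"twist":[0,0,0],"delta_pos":[0,0,0],"hand":35},
  {"twist":[0,0,0],"delta_pos":[0,0,0],"hand":35},
])

```text
clock: 5.85
ee_pos: [534.5, -284.8, 250.1]
orientation: [-0.002, 0.645, 0.764, 0.0]
wrist_force: [-0.3, 0.4, -5.0]
grip_width: 0.524
gripper_force: 94.2
```

```bash
python3 - <<'E'
from h import *
s=observe();c=calibration("wrist");f=grab_frame("wrist");print(s["ee_pos"],s["orientation"],s["wrist_force"])
z=s["ee_pos"][2]-36.4
np.save("w3.npy",c["cam_to_world"]);cv2.imwrite("pics/w3raw.png",f[:,:,::-1])
L=lambda S:[tuple((a[0],a[1],a[2]+z) for a in q) for q in S]
fit(c,f,L([P[0],P[2],P[3]]),[s["ee_pos"][0],s["ee_pos"][1],.17],win=6)
Fs=[F[0],((-132,80,8),(-132,0,8)),((132,80,8),(132,0,8))]
fit(c,f,Fs,[545,-165.5,.17],win=8,dbg="pics/g2.png")
E
```

```text
[ 534.46754261 -284.753017    250.05868375] [-2.06095294e-03  6.45435237e-01  7.63812207e-01  1.38093458e-04] [-0.2614248   0.43425624 -4.98919037]
pose [ 5.345865e+02 -2.847082e+02  1.679000e-01] med res px 0.47 33
pose [ 5.436244e+02 -1.590529e+02  1.685000e-01] med res px 0.29 116
```

View pics/g2.png

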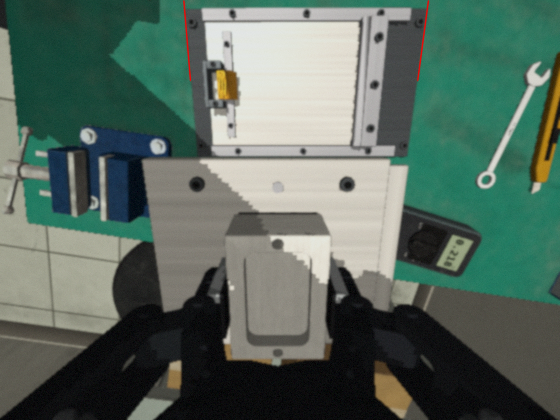

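The fixture is visible at px x 185..425, y 9..157. The fit of its upper edge slid off the image, so I refit from the visible upper and lower edges.

```bash
python3 - <<'E'
from h import *
c=dict(intrinsics=calibration("wrist")["intrinsics"],cam_to_world=np.load("w3.npy"))
f=cv2.imread("pics/w3raw.png")[:,:,::-1].copy()
for u,v in((190,10),(425,10),(405,157)):print(pix(c,u,v,8).round(1))
S=[F[0],((-132,75,8),(-132,-60,8)),((132,75,8),(132,-70,8))]
for y in(-168,-172,-176):
  p=fit(c,f,S,[545,y,.17],win=5,dbg="pics/g3.png")
def bed(u,v,h):  # in fixture frame
  q=pix(c,u,v,h)[:2]-p[:2];s,k=np.sin(p[2]),np.cos(p[2]);return (k*q[0]+s*q[1],-s*q[0]+k*q[1])
# bed details: rail inner edge top(36), rail far top edge, stop bar, catch nose
for n,u,v,h in[("rail near top",363,80,36),("rail far top",386,80,36),("stop bar near",227,60,22),("stop bar far",233,60,22),("catch tip",238,84,27.5)]:print(n,np.round(bed(u,v,h),1))
o=cv2.imread("pics/g3.png")[0:170,170:440];cv2.imwrite("pics/g3c.png",cv2.resize(o,(800,504),interpolation=cv2.INTER_CUBIC))
E
```

```text
[ 407.9 -110.9    8. ]
[660.3 -68.1   8. ]
[ 686.2 -224.2    8. ]
pose [ 5.449406e+02 -1.657349e+02  1.716000e-01] med res px 0.54 120
pose [ 5.448982e+02 -1.657214e+02  1.719000e-01] med res px 0.5 120Traceback (most recent call last):
  File "<stdin>", line 7, in <module>
  File "h.py", line 34, in fit
    r=least_squares(lambda p:((proj(c,W(p,O))-M)*N).sum(1),p,loss="soft_l1",f_scale=.4,x_scale=[1,1,.01]);p=r.x
    return func(*args, **kwargs)
    vector_fun = VectorFunction(
        fun_wrapped,
    ...<6 lines>...
        workers=workers
    )
    self._update_fun()
    ~~~~~~~~~~~~~~~~^^
    self.f = self.fun_wrapped(xp_copy(self.x))
             ~~~~~~~~~~~~~~~~^^^^^^^^^^^^^^^^^
    return np.atleast_1d(self.fun(x))
                         ~~~~~~~~^^^
    return self.f(x, *self.args, **self.kwargs)
           ~~~~~~^^^^^^^^^^^^^^^^^^^^^^^^^^^^^^
  File "h.py", line 34, in <lambda>
    r=least_squares(lambda p:((proj(c,W(p,O))-M)*N).sum(1),p,loss="soft_l1",f_scale=.4,x_scale=[1,1,.01]);p=r.x
                                      ~^^^^^
  File "h.py", line 20, in W
    return np.c_[p[0]+q*X[:,0]-s*X[:,1],p[1]+s*X[:,0]+q*X[:,1],X[:,2]]
                        ~^^^^^
IndexError: too many indices for array: array is 1-dimensional, but 2 were indexed
```

```bash
python3 - <<'E'
from h import *
c=dict(intrinsics=calibration("wrist")["intrinsics"],cam_to_world=np.load("w3.npy"))
p=[544.95,-165.7,.171]
def bed(u,v,h):
  q=pix(c,u,v,h)[:2]-p[:2];s,k=np.sin(p[2]),np.cos(p[2]);return (k*q[0]+s*q[1],-s*q[0]+k*q[1])
for n,u,v,h in[("lip foot/top?",358,80,25.5),("railneartop",366,80,36),("rail far top",388,80,36),("bar near",225,60,22),("bar far",233,60,22),("catch tip",238,84,27.5),("bed near end",200,130,16)]:print(n,np.round(bed(u,v,h),1))
f=cv2.imread("pics/w3raw.png").astype(int)
print(f[80,350:395,0]);print(f[60,215:245,0]);print(f[120,215:245,0]);print(f[85,220:245].tolist())
E
```

```text
lip foot/top? [58.7  4.8]
railneartop [64.7  3.6]
rail far top [88.3  3.5]
bar near [-88.   25.7]
bar far [-79.2  25.7]
catch tip [-74.    0.9]
bed near end [-123.1  -48.3]
[209 206 208 203 188 150 104  93 129 173 196 199 196 181 164 144 157 172
 181 178 176 171 150 134 119 121 126 147 165 171 170 158 126  91  82  73
  72  71  76  74  72  74  75  72  78]
[170 172 173 173 180 188 204 219 214 202 202 202 204 207 207 205 183 175
 202 223 226 226 225 226 225 226 223 225 225 225]
[217 218 218 217 218 219 216 217 216 216 216 208 203 198 200 198 201 196
 181 157 171 202 214 216 214 216 216 214 215 214]
[[43, 142, 179], [53, 154, 187], [53, 157, 190], [44, 138, 173], [44, 147, 178], [48, 154, 184], [37, 115, 150], [22, 77, 110], [20, 67, 101], [20, 70, 104], [24, 73, 109], [26, 78, 110], [20, 77, 112], [22, 77, 112], [26, 77, 115], [28, 78, 112], [52, 86, 115], [94, 112, 123], [140, 151, 152], [182, 192, 190], [212, 222, 216], [222, 231, 227], [222, 230, 227], [226, 232, 229], [224, 231, 228]]
```

Fixture pose is (545, -165.7, yaw 0.171), matching the side camera. The bed appears about 6 mm towards the catch from nominal, so the true wall is at x≈66. Now I position over it and tilt 16°.

Emit:
apply_moves([
  {"twist":[0,0,-0.2],"delta_pos":[29,5,10],"hand":35},
  {"twist":[0,0,0],"delta_pos":[29,5,25],"hand":35},
  {"twist":[0,0,0],"delta_pos":[29,5,25],"hand":35},
  {"twist":[0,0,0],"delta_pos":[28.5,4.5,25],"hand":35},
  {"twist":[0,0,0],"delta_pos":[0,0,25],"hand":35},
  {"twist":[5.35,0,0],"delta_pos":[0,0,20],"hand":35},
  {"twist":[5.35,0,0],"delta_pos":[0,0,0],"hand":35},
  {"twist":[5.35,0,0],"delta_pos":[0,0,0],"hand":35},
  {"twist":[0,0,0],"delta_pos":[0,0,0],"hand":35},
  {"twist":[0,0,0],"delta_pos":[0,0,0],"hand":35},
])

```text
clock: 6.73
ee_pos: [535.6, -166.8, 121.0]
orientation: [-0.09, 0.636, 0.759, -0.106]
wrist_force: [0.1, 0.3, -4.9]
grip_width: 0.519
gripper_force: 94.7
```

```bash
cat >> h.py <<'E'
from scipy.spatial.transform import Rotation as Ro
def tip():
    s=observe();q=s["orientation"];R=Ro.from_quat([q[1],q[2],q[3],q[0]]).as_matrix()
    A=Ro.from_euler("z",.171).as_matrix().T;o=np.array([544.95,-165.7,0])
    t=A@(s["ee_pos"]+R@[0,72,36.4]-o);n=A@(s["ee_pos"]+R@[0,-72,36.4]-o);y=A@R[:,1];x=A@R[:,0]
    print("t",s["clock"],"tip",t.round(1),"near",n.round(1),"pitch",-np.arcsin(y[2]).round(4),"yaw",np.arctan2(y[1],y[0]).round(4),"roll",x[2].round(4),"F fix",(A@s["wrist_force"]).round(1),"M",(A@s["ft_torque"]).round(2),s["gripper_force"].round(0))
E
python3 -c "
from h import *
tip()"
```

```text
Traceback (most recent call last):
  File "h.py", line 50, in tip
    print("t",s["clock"],"tip",t.round(1),"near",n.round(1),"pitch",-np.arcsin(y[2]).round(4),"yaw",np.arctan2(y[1],y[0]).round(4),"roll",x[2].round(4),"F fix",(A@s["wrist_force"]).round(1),"M",(A@s["ft_torque"]).round(2),s["gripper_force"].round(0))
                                                                                                                                                                                                                              ^^^^^^^^^^^^^^^^^^^^^^^^
AttributeError: 'float' object has no attribute 'round'
```

```bash
sed -i 's/s\["gripper_force"\].round(0)/s["gripper_force"]/' h.py
python3 -c "
from h import *
tip()"
```

```text
t 6.7333 tip [49.8  0.8 66.2] near [-88.6   0.2 105.9] pitch 0.2792 yaw 0.0039 roll 0.0012 F fix [ 0.2  0.3 -4.9] M [ 0.04 -0.41 -0.04] 94.72964644432068
```

Emit:
apply_moves([
  {"twist":[0,0,0.2],"delta_pos":[-0.8,0.8,10],"hand":35},
  {"twist":[0,0,0],"delta_pos":[0,2.8,10],"hand":35},
  {"twist":[0,0,0],"delta_pos":[0,2.8,10],"hand":35},
  {"twist":[0,0,0],"delta_pos":[0,2.2,8],"hand":35},
  {"twist":[0,0,0],"delta_pos":[0,0.3,1],"hand":35},
  {"twist":[0,0,0],"delta_pos":[0,0,0],"hand":35},
  {"twist":[0,0,0],"delta_pos":[0,0,0],"hand":35},
])

```text
clock: 7.32
ee_pos: [532.7, -170.0, 82.5]
orientation: [-0.09, 0.639, 0.756, -0.107]
wrist_force: [-0.5, -0.2, -4.6]
grip_width: 0.52
gripper_force: 94.9
```

```bash
python3 - <<'E'
from h import *
tip()
f=grab_frame("wrist");cv2.imwrite("pics/w4.png",f[:,:,::-1])
g=grab_frame("side")[95:245,170:370];cv2.imwrite("pics/s4.png",np.vstack([cv2.resize(g,(533,400),interpolation=cv2.INTER_CUBIC)])[:,:,::-1])
E
```

```text
t 7.3167 tip [46.4 -2.4 27.6] near [-92.   -1.9  67.4] pitch 0.2799 yaw -0.0036 roll -0.001 F fix [-0.6 -0.2 -4.6] M [-0.02 -0.4   0.02] 94.87189650535583
```

View pics/s4.png

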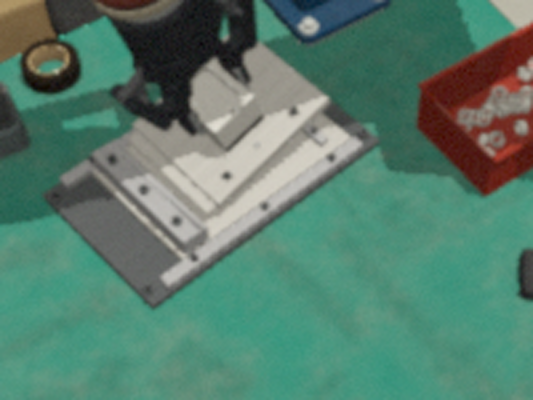

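The side view shows the plate tilted above the bed, tongue just short of the rail and parallel to it. I settle and re-read the pose.

Emit:
apply_moves([
  {"twist":[0,0,0],"delta_pos":[0,0,0],"hand":35},
  {"twist":[0,0,0],"delta_pos":[0,0,0],"hand":35},
  {"twist":[0,0,0],"delta_pos":[0,0,0],"hand":35},
])

```text
clock: 7.67
ee_pos: [533.0, -169.9, 82.7]
orientation: [-0.089, 0.639, 0.756, -0.107]
wrist_force: [-1.0, 0.1, -4.5]
grip_width: 0.524
gripper_force: 94.9
```

```bash
python3 - <<'E'
from h import *
tip()
E
```

```text
t 7.6667 tip [46.7 -2.3 27.8] near [-91.7  -1.9  67.6] pitch 0.2796 yaw -0.0033 roll -0.0013 F fix [-1.   0.3 -4.5] M [-0.02 -0.41 -0.02] 94.87342357635498
```

Emit:
apply_moves([
  {"twist":[0,0,-0.1],"delta_pos":[2,0.6,2],"hand":35},
  {"twist":[0,0,0],"delta_pos":[0,0.6,2],"hand":35},
  {"twist":[0,0,0],"delta_pos":[0,0.6,2],"hand":35},
  {"twist":[0,0,0],"delta_pos":[0,0.6,2],"hand":35},
  {"twist":[0,0,0],"delta_pos":[0,0,0],"hand":35},
  {"twist":[0,0,0],"delta_pos":[0,0,0],"hand":35},
  {"twist":[0,0,0],"delta_pos":[0,0,0],"hand":35},
])

```text
clock: 8.25
ee_pos: [532.5, -167.9, 74.0]
orientation: [-0.09, 0.638, 0.757, -0.107]
wrist_force: [-0.0, -0.0, -5.2]
grip_width: 0.519
gripper_force: 94.9
```

```bash
python3 - <<'E'
from h import *
tip()
E
```

```text
t 8.25 tip [46.5 -0.1 19.1] near [-91.9   0.1  58.9] pitch 0.2802 yaw -0.0014 roll -0.0005 F fix [-0.  -0.  -5.2] M [-0.01 -0.39 -0.03] 94.87316966056824
```

Emit:
apply_moves([
  {"twist":[0,0,0],"delta_pos":[0,0.2,0.7],"hand":35},
  {"twist":[0,0,0],"delta_pos":[0,0.2,0.7],"hand":35},
  {"twist":[0,0,0],"delta_pos":[0,0.2,0.7],"hand":35},
  {"twist":[0,0,0],"delta_pos":[0,0.2,0.7],"hand":35},
  {"twist":[0,0,0],"delta_pos":[0,0,0],"hand":35},
  {"twist":[0,0,0],"delta_pos":[0,0,0],"hand":35},
])

```text
clock: 8.75
ee_pos: [532.5, -167.8, 71.1]
orientation: [-0.09, 0.638, 0.757, -0.107]
wrist_force: [-0.3, 0.5, -4.2]
grip_width: 0.521
gripper_force: 94.9
```

```bash
python3 - <<'E'
from h import *
tip()
E
```

```text
t 8.75 tip [46.5 -0.1 16.2] near [-91.9   0.1  56. ] pitch 0.2802 yaw -0.0014 roll -0.0005 F fix [-0.2  0.5 -4.2] M [ 0.02 -0.38 -0.05] 94.8540472984314
```

Emit:
apply_moves([
  {"twist":[0,0,0],"delta_pos":[0,0.15,0.5],"hand":35},
  {"twist":[0,0,0],"delta_pos":[0,0.15,0.5],"hand":35},
  {"twist":[0,0,0],"delta_pos":[0,0,0],"hand":35},
])

```text
clock: 9.0
ee_pos: [532.6, -167.9, 70.8]
orientation: [-0.09, 0.638, 0.757, -0.107]
wrist_force: [-2.9, 1.1, 1.5]
grip_width: 0.523
gripper_force: 95.6
```

```bash
python3 - <<'E'
from h import *
tip()
E
```

```text
t 9.0 tip [46.5 -0.2 15.9] near [-91.8   0.   55.8] pitch 0.2803 yaw -0.0015 roll -0.0007 F fix [-2.7  1.6  1.5] M [ 0.24  0.09 -0.  ] 95.59981226921082
```

Emit:
apply_moves([
  {"twist":[0,0,0],"delta_pos":[0,0.9,-0.6],"hand":35},
  {"twist":[0,0,0],"delta_pos":[0,1.0,-0.3],"hand":35},
  {"twist":[0,0,0],"delta_pos":[0,1.0,-0.3],"hand":35},
  {"twist":[0,0,0],"delta_pos":[0,1.0,-0.3],"hand":35},
  {"twist":[0,0,0],"delta_pos":[0,1.0,-0.3],"hand":35},
  {"twist":[0,0,0],"delta_pos":[0,1.0,-0.3],"hand":35},
  {"twist":[0,0,0],"delta_pos":[0,1.0,-0.3],"hand":35},
  {"twist":[0,0,0],"delta_pos":[0,1.0,-0.3],"hand":35},
  {"twist":[0,0,0],"delta_pos":[0,0,0],"hand":35},
])

```text
clock: 9.75
ee_pos: [541.0, -166.6, 70.8]
orientation: [-0.09, 0.638, 0.757, -0.107]
wrist_force: [-2.7, -0.2, 5.7]
grip_width: 0.522
gripper_force: 96.0
```

```bash
python3 - <<'E'
from h import *
tip()
E
```

```text
t 9.75 tip [55.1 -0.3 15.9] near [-83.3  -0.1  55.7] pitch 0.2799 yaw -0.0016 roll -0.0009 F fix [-2.7  0.3  5.7] M [-0.05  0.34  0.02] 95.95515489578247
```

Emit:
apply_moves([
  {"twist":[0,0,0],"delta_pos":[0,0.8,-0.9],"hand":35},
  {"twist":[0,0,0],"delta_pos":[0,0.9,-0.3],"hand":35},
  {"twist":[0,0,0],"delta_pos":[0,0.9,-0.3],"hand":35},
  {"twist":[0,0,0],"delta_pos":[0,0.9,-0.3],"hand":35},
  {"twist":[0,0,0],"delta_pos":[0,0,0],"hand":35},
])

```text
clock: 10.17
ee_pos: [544.8, -165.5, 70.8]
orientation: [-0.09, 0.638, 0.757, -0.107]
wrist_force: [-1.7, -0.6, -0.2]
grip_width: 0.523
gripper_force: 95.4
```

```bash
python3 - <<'E'
from h import *
tip()
E
```

```text
t 10.1667 tip [59.   0.1 16. ] near [-79.4   0.3  55.7] pitch 0.2798 yaw -0.0012 roll -0.0002 F fix [-1.7 -0.3 -0.2] M [-0.06 -0.17 -0.06] 95.38665890693665
```

Emit:
apply_moves([
  {"twist":[0,0,0],"delta_pos":[0,0.95,-0.28],"hand":35},
  {"twist":[0,0,0],"delta_pos":[0,0.95,-0.28],"hand":35},
  {"twist":[0,0,0],"delta_pos":[0,0.95,-0.28],"hand":35},
  {"twist":[0,0,0],"delta_pos":[0,0,0],"hand":35},
])

```text
clock: 10.5
ee_pos: [547.7, -165.1, 70.9]
orientation: [-0.09, 0.638, 0.757, -0.107]
wrist_force: [-0.7, -0.1, -2.6]
grip_width: 0.523
gripper_force: 95.0
```

```bash
python3 - <<'E'
from h import *
tip()
E
```

```text
t 10.5 tip [62.   0.1 16. ] near [-76.4   0.3  55.8] pitch 0.2797 yaw -0.0013 roll -0.0003 F fix [-0.7  0.1 -2.6] M [-0.03 -0.3   0.02] 95.04677653312683
```

Under the lip (x=62). Careful steps now towards the wall.

Emit:
apply_moves([
  {"twist":[0,0,0],"delta_pos":[0,0.7,-0.1],"hand":35},
  {"twist":[0,0,0],"delta_pos":[0,0.7,-0.15],"hand":35},
  {"twist":[0,0,0],"delta_pos":[0,0.7,-0.15],"hand":35},
  {"twist":[0,0,0],"delta_pos":[0,0,0],"hand":35},
])

```text
clock: 10.83
ee_pos: [548.9, -164.9, 71.0]
orientation: [-0.091, 0.638, 0.757, -0.107]
wrist_force: [-4.0, -1.0, -0.3]
grip_width: 0.519
gripper_force: 95.2
```

```bash
python3 - <<'E'
from h import *
tip()
E
```

```text
t 10.8333 tip [63.1  0.  16. ] near [-75.2   0.2  56.1] pitch 0.2818 yaw -0.0014 roll -0.0001 F fix [-4.1 -0.4 -0.3] M [ 0.08  0.48 -0.04] 95.21065592765808
```

Emit:
apply_moves([
  {"twist":[0,0,0],"delta_pos":[0,0.5,-0.15],"hand":35},
  {"twist":[0,0,0],"delta_pos":[0,0.5,-0.15],"hand":35},
  {"twist":[0,0,0],"delta_pos":[0,0,0],"hand":35},
])

```text
clock: 11.08
ee_pos: [549.1, -164.9, 71.1]
orientation: [-0.091, 0.638, 0.757, -0.108]
wrist_force: [-6.8, 0.1, 2.3]
grip_width: 0.524
gripper_force: 95.5
```

```bash
python3 - <<'E'
from h import *
tip()
E
```

```text
t 11.0833 tip [63.2  0.  16. ] near [-75.1   0.2  56.3] pitch 0.2838 yaw -0.0015 roll 0.0002 F fix [-6.6  1.3  2.3] M [ 0.09  1.1  -0.02] 95.49475908279419
```

It stops firmly at x=63.2, which is the wall with the tilted upper corner touching. Now I lower the near edge about the tongue, with a light forward push.

Emit:
apply_moves([
  {"twist":[-1.5,0,0],"delta_pos":[0,-0.8,1.8],"hand":35},
  {"twist":[-1.5,0,0],"delta_pos":[0,-0.8,1.8],"hand":35},
  {"twist":[-1.5,0,0],"delta_pos":[0,-0.8,1.8],"hand":35},
  {"twist":[0,0,0],"delta_pos":[0,0,0],"hand":35},
])

```text
clock: 11.42
ee_pos: [545.3, -165.5, 66.2]
orientation: [-0.065, 0.642, 0.76, -0.077]
wrist_force: [-5.4, -0.1, -2.1]
grip_width: 0.521
gripper_force: 95.1
```

```bash
python3 - <<'E'
from h import *
tip()
E
```

```text
t 11.4167 tip [63.5  0.  16.1] near [-77.5   0.3  45.1] pitch 0.203 yaw -0.0018 roll 0.0002 F fix [-5.3  0.8 -2.1] M [0.03 0.72 0.01] 95.06702899932861
```

Emit:
apply_moves([
  {"twist":[-1.5,0,0],"delta_pos":[0,-0.75,1.85],"hand":35},
  {"twist":[-1.5,0,0],"delta_pos":[0,-0.75,1.9],"hand":35},
  {"twist":[-1.5,0,0],"delta_pos":[0,-0.75,1.9],"hand":35},
  {"twist":[-1.0,0,0],"delta_pos":[0,-0.45,1.25],"hand":35},
  {"twist":[0,0,0],"delta_pos":[0,0,0],"hand":35},
])

```text
clock: 11.83
ee_pos: [541.3, -166.2, 60.0]
orientation: [-0.035, 0.644, 0.763, -0.041]
wrist_force: [-8.6, -0.1, 1.3]
grip_width: 0.522
gripper_force: 95.7
```

```bash
python3 - <<'E'
from h import *
tip()
E
```

```text
t 11.8333 tip [64.   0.  16.1] near [-79.2   0.3  31.6] pitch 0.108 yaw -0.0017 roll 0.0003 F fix [-8.5  1.4  1.3] M [0.08 1.1  0.05] 95.73346495628357
```

Emit:
apply_moves([
  {"twist":[-1.0,0,0],"delta_pos":[0,-0.6,1.25],"hand":35},
  {"twist":[-1.0,0,0],"delta_pos":[0,-0.6,1.25],"hand":35},
  {"twist":[0,0,0],"delta_pos":[0,0,0],"hand":35},
])

```text
clock: 12.08
ee_pos: [540.0, -166.4, 57.6]
orientation: [-0.024, 0.644, 0.764, -0.028]
wrist_force: [-7.5, 0.3, 1.4]
grip_width: 0.523
gripper_force: 95.7
```

```bash
python3 - <<'E'
from h import *
tip()
E
```

```text
t 12.0833 tip [64.1  0.  16. ] near [-79.5   0.3  26.5] pitch 0.0732 yaw -0.0016 roll 0.0002 F fix [-7.4  1.6  1.4] M [ 0.05  0.83 -0.02] 95.73074698448181
```

Emit:
apply_moves([
  {"twist":[-1.0,0,0],"delta_pos":[0,-0.6,1.25],"hand":35},
  {"twist":[-0.5,0,0],"delta_pos":[0,-0.3,0.63],"hand":35},
  {"twist":[0,0,0],"delta_pos":[0,0,0],"hand":35},
])

```text
clock: 12.33
ee_pos: [539.0, -166.6, 55.8]
orientation: [-0.015, 0.645, 0.764, -0.018]
wrist_force: [-7.9, -0.8, 2.5]
grip_width: 0.522
gripper_force: 95.9
```

```bash
python3 - <<'E'
from h import *
tip()
E
```

```text
t 12.3333 tip [64.2  0.1 16. ] near [-79.6   0.3  22.8] pitch 0.0474 yaw -0.0016 roll 0.0003 F fix [-8.   0.6  2.5] M [ 0.1   1.05 -0.04] 95.88790655136108
```

Emit:
apply_moves([
  {"twist":[-0.7,0,0],"delta_pos":[0,-0.4,0.88],"hand":35},
  {"twist":[-0.5,0,0],"delta_pos":[0,-0.3,0.63],"hand":35},
  {"twist":[0,0,0],"delta_pos":[0,0,0],"hand":35},
])

```text
clock: 12.58
ee_pos: [538.3, -166.7, 54.3]
orientation: [-0.009, 0.645, 0.764, -0.01]
wrist_force: [-10.1, -0.3, 3.3]
grip_width: 0.524
gripper_force: 96.0
```

```bash
python3 - <<'E'
from h import *
tip()
E
```

```text
t 12.5833 tip [64.3  0.1 16. ] near [-79.6   0.3  19.8] pitch 0.0265 yaw -0.0015 roll 0.0003 F fix [-10.    1.4   3.3] M [ 0.11  1.07 -0.08] 95.97582578659058
```

Emit:
apply_moves([
  {"twist":[-0.6,0,0],"delta_pos":[0,-0.5,0.75],"hand":35},
  {"twist":[-0.5,0,0],"delta_pos":[0,-0.4,0.63],"hand":35},
  {"twist":[-0.4,0,0],"delta_pos":[0,-0.3,0.5],"hand":35},
  {"twist":[0,0,0],"delta_pos":[0,0,0],"hand":35},
])

```text
clock: 12.92
ee_pos: [537.4, -166.8, 52.5]
orientation: [0.0, 0.645, 0.764, 0.0]
wrist_force: [-7.9, -1.1, 2.5]
grip_width: 0.522
gripper_force: 95.8
```

```bash
python3 - <<'E'
from h import *
tip()
f=grab_frame("wrist");cv2.imwrite("pics/w5.png",f[:,:,::-1])
g=grab_frame("side")[115:195,250:330]
h=grab_frame("scene")[250:330,260:340]
cv2.imwrite("pics/s5.png",np.hstack([cv2.resize(i,(400,400),interpolation=cv2.INTER_CUBIC) for i in (g,h)])[:,:,::-1])
E
```

```text
t 12.9167 tip [64.4  0.1 16.1] near [-79.6   0.3  16.1] pitch -0.0003 yaw -0.0015 roll 0.0002 F fix [-8.   0.3  2.5] M [ 0.04  0.9  -0.08] 95.81777215003967
```

Flat now. I press the near edge a little more to make sure of the snap.

Emit:
apply_moves([
  {"twist":[-0.4,0,0],"delta_pos":[0,-0.3,0.6],"hand":35},
  {"twist":[-0.3,0,0],"delta_pos":[0,-0.2,0.4],"hand":35},
  {"twist":[0,0,0],"delta_pos":[0,0,0],"hand":35},
  {"twist":[0,0,0],"delta_pos":[0,0,0],"hand":35},
])

```text
clock: 13.4
ee_pos: [537.2, -166.9, 52.7]
orientation: [0.004, 0.644, 0.765, 0.004]
wrist_force: [-8.0, 1.5, 12.5]
grip_width: 0.522
gripper_force: 97.2
```

```bash
python3 - <<'E'
from h import *
tip()
E
```

```text
t 13.4 tip [64.6  0.1 17.1] near [-79.4   0.2  15.5] pitch -0.0116 yaw -0.0009 roll 0.0002 F fix [-7.6  2.9 12.5] M [ 0.42  2.68 -0.26] 97.18973278999329
```

Emit:
apply_moves([
  {"twist":[0.6,0,0],"delta_pos":[0,0,-1.0],"hand":35},
  {"twist":[0,0,0],"delta_pos":[0,-0.8,0],"hand":35},
  {"twist":[0,0,0],"delta_pos":[0,0,0],"hand":50},
  {"twist":[0,0,0],"delta_pos":[0,0,0],"hand":60},
  {"twist":[0,0,0],"delta_pos":[0,0,0],"hand":66},
  {"twist":[0,0,0],"delta_pos":[0,0,0],"hand":66},
  {"twist":[0,0,0],"delta_pos":[0,0,0],"hand":66},
])

```text
clock: 13.98
ee_pos: [538.1, -167.1, 52.9]
orientation: [0.002, 0.645, 0.765, 0.002]
wrist_force: [0.3, 0.5, 0.2]
grip_width: 0.777
gripper_force: 0.0
```

Emit:
apply_moves([
  {"twist":[0,0,0],"delta_pos":[0,0,-10],"hand":66},
  {"twist":[0,0,0],"delta_pos":[0,0,-20],"hand":66},
  {"twist":[0,0,0],"delta_pos":[0,0,-30],"hand":66},
  {"twist":[0,0,0],"delta_pos":[0,0,-40],"hand":66},
  {"twist":[0,0,0],"delta_pos":[0,0,-40],"hand":66},
  {"twist":[0,0,0],"delta_pos":[-40,0,0],"hand":66},
  {"twist":[0,0,0],"delta_pos":[-40,0,0],"hand":66},
  {"twist":[0,0,0],"delta_pos":[0,0,0],"hand":66},
  {"twist":[0,0,0],"delta_pos":[0,0,0],"hand":66},
])

```text
clock: 14.73
ee_pos: [550.5, -247.7, 193.4]
orientation: [0.002, 0.646, 0.764, 0.002]
wrist_force: [-0.2, 0.2, -0.2]
grip_width: 0.778
gripper_force: 0.0
```

```bash
python3 - <<'E'
from h import *
s=observe();print(s["clock"],s["ee_pos"],s["wrist_force"])
c=calibration("wrist");f=grab_frame("wrist")
L=lambda S:[tuple((a[0],a[1],a[2]+16) for a in q) for q in S]
A=[]
p=[544.95,-165.7,.171]
R=Ro.from_euler("z",.171).as_matrix()
u=proj(c,(R@np.array([[-85,0,25],[0,0,30]]).T).T+[p[0],p[1],0]);print(u)
x,y=np.clip(u[0].astype(int),50,[509,369])
a=cv2.resize(f[y-50:y+50,x-50:x+50],(400,400),interpolation=cv2.INTER_CUBIC)
b=cv2.resize(f,(400,300),interpolation=cv2.INTER_AREA);g=grab_frame("side")[100:250,180:330]
b=np.vstack([b,np.zeros((100,400,3),np.uint8)])
g=cv2.resize(g,(400,400),interpolation=cv2.INTER_CUBIC)
cv2.imwrite("pics/end.png",np.hstack([a,g])[:,:,::-1])
E
```

```text
14.7333 [ 550.51777649 -247.69057054  193.44442791] [-0.18455564  0.24762953 -0.20101488]
[[196.26401781 115.74212423]
 [284.75021476 115.43089484]]
```

View pics/end.png

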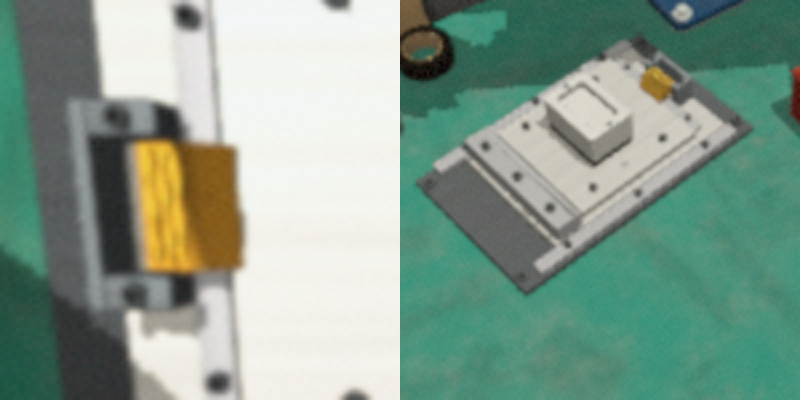

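The plate lies flat under the rail, and the brass nose overlaps the plate's near edge (edge at px ~227, nose to ~240). One numeric check of the nose position against its rest position.

```bash
python3 - <<'E'
from h import *
p=[544.95,-165.7,.171]
def bed(c,u,v,h):
  q=pix(c,u,v,h)[:2]-p[:2];s,k=np.sin(p[2]),np.cos(p[2]);return k*q[0]+s*q[1],-s*q[0]+k*q[1]
def tipx(c,f):
  r=[]
  for yy in np.arange(-9,9.1,1.5):
    R=Ro.from_euler("z",p[2]).as_matrix();x=np.arange(-84,-66,.1)
    u=proj(c,np.c_[x,0*x+yy,0*x+27.5]@R.T+[p[0],p[1],0]).astype(np.float32)
    v=cv2.remap((f[:,:,0].astype(np.float32)-f[:,:,2]),u[:,None,0],u[:,None,1],cv2.INTER_LINEAR).ravel()
    r.append(x[np.where(v>30)[0].max()])
  return np.median(r)
c=calibration("wrist");f=grab_frame("wrist");print("now",tipx(c,f))
c0=dict(c,cam_to_world=np.load("w3.npy"));print("rest",tipx(c0,cv2.imread("pics/w3raw.png")[:,:,::-1]))
E
```

```text
now -75.3000000000005
rest -75.2000000000005
```

The catch is back at its rest position, sprung over the edge. I hand it in.

```bash
python3 -c "
from bench import *
print(close_job())"
```

```text
the job is handed in; nothing more can be done
None
```

The nest plate is home in the groove and flat on the bed, with the catch sprung back to its rest position over the near edge. I let go, moved clear and handed the job in at about 15 s; the highest push I read was about 19 N, and no verdict came back.

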